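# Unbolt the carver's tool chest

## Task

Unbolt the lid of the wooden tool chest one-handed, as a carver would: press the bolt's spring safety catch down with one fingertip and keep it held down while the other fingertip slides the bolt by its knob all the way back towards the catch. Then take the hand away so that the catch springs up and keeps the bolt drawn. Leave the lid shut, and do not pick up or disturb the tools and other things lying on and beside the chest.

Things in the scene. Friction and masses are not known exactly. Their poses are not given: they have to be found in the camera images.
- chest: Low wooden tool chest, fixed, 320 mm deep (its x), 420 mm wide (its y), top face 130 mm above the bench. Origin: centre of its underside; its x axis points from the front rail to the hinges, z up. The front 58 mm of the top is a fixed rail, the rest a flat lid hinged at the back. A steel slide bolt lies along chest x on the middle of the lid.
- bolt_plate (a point): On the base plate of the bolt, 170 x 56 x 3 mm: point on the chest's top face under the catch, axes as the chest's. Along -x from it: catch pad, the bolt's knob, a strap (x -72 to -82 mm, top 17 mm above it), then on the rail the staple that takes the bolt's nose (keeper, top 18 mm). Bar top 12 mm high; a rear strap is at +x.
- catch_pad: Thumb pad of the bolt's spring safety catch: flat ribbed steel plate 35 mm (along chest x) by 26 by 5 mm, on a plunger in line with the bolt. Origin: centre of its underside, axes as the chest's. It only moves straight down, under a fingertip.
- pad_top (a point): Centre of the pad's top face; 32 mm above the chest's top when the catch is up, 24 mm when it is fully down.
- catch (a joint): Travel of the safety catch in m: 0 up, 0.008 fully down (stop). Its spring pushes up with 3 N at 0, 7 N fully down. Until it is over 5 mm down, the bolt is blocked (after up to 1.5 mm of play). Let go with the bolt between the ends of its travel, it is kept about 5 mm down by the bolt; at either end of the travel it springs up.
- bolt_knob: Round upright steel knob fixed on the bolt bar, 16 to 17 mm across, 34 mm high, top 46 mm above the chest's top. Origin: centre of its foot, axes as the chest's. Its centre is 57.5 mm from the pad's centre (towards the front rail, chest -x) with the bolt shot, 29.5 mm with it drawn. Nothing above the 17 mm high strap is in front of it.
- knob_top (a point): Centre of the knob's top face.
- bolt (a joint): Draw of the bolt in m: 0 fully shot into the keeper (locked), 0.028 fully drawn (stop), moving along chest +x, towards the catch. Friction about 2.5 N; it stays where it is left. From 0.0265 on the catch can spring up and keep it back.
- lid (a joint): Opening angle of the chest lid in rad: 0 shut. It is to stay shut.
- chisel_wide: Broad chisel lying flat, about 225 x 30 x 26 mm, on the chest lid. Loose; to be left alone. Origin at the centre of its underside.
- gouge: Slim gouge lying flat, about 225 x 26 x 26 mm, on the chest lid. Loose; to be left alone. Origin at the centre of its underside.
- oilstone: Grey sharpening stone 150 x 50 x 22 mm, flat on the chest lid. Loose; to be left alone. Origin at the centre of its underside.
- rosette: Round carved wooden rosette, 72 mm across, 20 mm high, on the chest lid. Loose; to be left alone. Origin at the centre of its underside.
- mallet: Carver's round mallet standing on its head on the bench, 80 mm across, 215 mm high, beside the chest. Loose; to be left alone. Origin at the centre of its underside.
- jar: Amber screw-top jar, 68 mm across, 95 mm high, standing on the bench beside the chest. Loose; to be left alone. Origin at the centre of its underside.
- chisel_narrow: Narrow chisel lying on the bench beside the chest, about 225 x 26 x 26 mm. Loose; to be left alone. Origin at the centre of its underside.

How it is judged:
By the outcome, as a careful person would: the job done as asked, in the order asked, and still so for the second after the job is handed in, with the robot touching nothing.
It also fails if it takes over 38 s, if anything falls off the work surface, if the arm or the gripper's body presses on something with over 40 N, if the wrist force passes 120 N, or if a joint passes its speed limit or range.

## Robot

A 6-joint arm with a two-finger parallel gripper is mounted at the origin on the work surface. World frame = base frame: x ahead of the robot, y to its left, z up, the work surface at z = 0. Lengths are in m, angles in rad, forces in N, time in s.
With the tool pointing down it reaches from about 0.25 to 0.775 m from the base axis. Payload 4 kg.
Tool frame: the origin (TCP) lies at the very end of the fingers, on their centre line; the grasp point (between the pads) lies tcp_to_grasp behind it (tcp_to_grasp is the distance from the TCP to the grasp point, in m); z points along the fingers, y is the direction in which the jaws open and shut (so a half turn about z gives the same grasp; the last joint's range is limited). The gripper opens to 94 mm and grips with 3 to 60 N. Pads are 16 mm wide; open, the fingers measure 119 mm over their backs; the gripper's body (75 mm by 177 mm) begins 78 mm behind the grasp point.
Start: joints at [1.024, 0.087, 1.371, -0, 1.684, -0.103], TCP at [0.236, 0.497, 0.169] pointing down, gripper open.
Joint ranges: [-3.1, 3.1], [-0.76, 2.03], [0.27, 2.55], [-1.08, 4.22], [0.17, 2.65], [-2.57, 2.57]. Speed limits (rad/s): [2.79, 2.79, 3.14, 3.14, 3.14, 3.14].

## Interface

Orientations are given as [roll, pitch, yaw] about the fixed x, y, z axes, in that order (R = Rz(yaw) Ry(pitch) Rx(roll)).
In Python, from bench import * gives the robot as it stands.
- The arm moves only by the tool play_rows, never from a script. Its argument "rows" is a list of rows, each a list of 3 entries, a list of its own where there are three numbers: the finger opening in cm, from 0 to 9.4, then the shift along the world's x, y, z in cm, then the turn, a rotation vector about the world's x, y, z in rad. A call has 1 to 8 rows; each row is the pose to reach, as a shift and turn from the pose commanded when the call began; what a row does not reach only later rows make up. A row lasts 1/12 s, in which the tool goes at most 41.7 mm and 7.16 degrees, less where a joint would pass 70% of its speed; a pose out of reach is approached as far as the arm can. A call with a gripper value outside its range is refused whole. The fingers move at their own pace and stop on an object; the grip force is fixed at half the most. Time passes only in rows, so rows that repeat a pose let the fingers close. It gives the time, the measured TCP pose, the force and the opening at its end, in the units of the state.
- get_obs(): the state, without advancing time (a new reading comes with each control period).
- snapshot(name): name is "scene" or "top"; returns a dict with "pixels" (480x640x3 uint8, red, green, blue), "fx", "fy", "cx", "cy" (pixels), "rvec" (rotation vector, rad) and "tvec" (3), from world to camera coordinates, as OpenCV has them. Camera axes: x right, y down, z forward; pixel columns grow to the right and rows downward; lengths in m; the calibration is good to about 2 mm. A picture is of the moment at which its call begins. There is no depth.
- close_job(): hands the job in, once; it reports no verdict.
Trained networks look in the newest picture that a camera, given by its name, has taken for a name from the list of things; names that differ only in an ending like _2 or _b are one class to them, and where a whole thing is asked for, a point or a joint stands for the part that bears it (a point fixed in the world has none). Each returns a list of dicts, best first, with "confidence" (0 to 1); they miss things now and then, are a little off and sometimes report something else, mostly with a low value. They report only what shows in the picture. A call takes as long as a camera call.
- silhouettes(camera, label): "mask" (480x640 bool, what is visible of it) and "point" ([row, column] in pixels, amid what is visible of it).
The state is a dict: "time": time; "joint_positions": joint angles; "qvel": joint speeds; "joint_torque": joint torques, N m; "tool_pos": TCP position; "ee_rot": TCP orientation; "wrist_force": force on the tool from outside, world axes, zero at the start; "wrist_torque": the same for the moment, N m; "width": finger opening in m.
Only numpy, scipy, OpenCV 4.12 (cv2) and the standard library are available. Lean on these libraries where they do the work, as an engineer would, in place of code of your own. Each camera call takes 0.05 s, during which the arm holds its last target. There are 200 camera calls.

## Working session

There is one attempt and no reset: what is moved stays moved. The work goes in short steps, Python scripts to look and compute and a tool call to move; the robot and the scene stay as the last step left them, time stands still between calls to the robot, and variables do not carry over. Pictures are saved under pics/ and viewed, about 8 in all and at most 12, crops included, and the job is handed in when it is done.

Besides the shell and the picture viewer there is one more tool, called as name(argument=value, ...) on one line, values as JSON. play_rows: Moves the arm, as the interface text tells. Its arguments: {"type":"object","properties":{"rows":{"type":"array"}},"required":["rows"]}

```bash
mkdir -p pics; cat > h.py <<'E'
from bench import *
import numpy as np, cv2
def snap(cam,name=None):
    s=snapshot(cam)
    if name: cv2.imwrite('pics/'+name,s['pixels'][:,:,::-1])
    K=np.array([[s['fx'],0,s['cx']],[0,s['fy'],s['cy']],[0,0,1.]])
    return s,K,cv2.Rodrigues(np.array(s['rvec'],float))[0],np.array(s['tvec'],float)
def ray(K,R,t,rc,z):
    d=R.T@np.linalg.solve(K,[rc[1],rc[0],1.]); c=-R.T@t
    return c+d*(z-c[2])/d[2]
def proj(K,R,t,p):
    return cv2.projectPoints(np.atleast_2d(np.array(p,float)),cv2.Rodrigues(R)[0],t,K,None)[0][:,0]
E
python3 - <<'E'
from h import *
print(get_obs())
H=dict(catch_pad=.16,pad_top=.162,bolt_knob=.16,knob_top=.176,chest=.13,mallet=.1,jar=.05,chisel_wide=.143,gouge=.143,oilstone=.15,rosette=.15,chisel_narrow=.013)
for cam in('scene','top'):
    s,K,R,t=snap(cam,cam+'0.png'); print(cam,'cam at',-R.T@t)
    for n,z in H.items():
        for d in silhouettes(cam,n)[:2]:
            p=d['point']; print(n,round(d['confidence'],2),np.round(p,1),ray(K,R,t,p,z).round(4),d['mask'].sum())
E
```

```text
{'time': 0.0, 'joint_positions': array([ 1.02391090e+00,  8.79480632e-02,  1.37225649e+00, -3.39543889e-05,
        1.68360757e+00, -1.03115826e-01]), 'qvel': array([-7.72194597e-06,  1.30275327e-03,  1.58045621e-04,  3.14520544e-04,
        4.26635576e-04, -2.53059559e-03]), 'joint_torque': array([ 1.60624266e-03, -3.40192688e+01, -3.02424431e+01,  7.17743835e-02,
        3.32570518e-02, -1.80751240e-04]), 'tool_pos': array([0.23583026, 0.49616602, 0.16730694]), 'ee_rot': array([-3.13938150e+00, -1.94889241e-04,  2.69781905e+00]), 'wrist_force': array([-0.18946093, -0.13899061, -0.14373959]), 'wrist_torque': array([ 0.02637974, -0.00447068, -0.02058899]), 'width': 0.09393455009721552}
scene cam at [0.92583492 0.80686933 1.13534186]
catch_pad 0.69 [278.2 363.4] [0.5242 0.1872 0.16  ] 197
pad_top 0.69 [272.9 362.1] [0.5212 0.1756 0.162 ] 212
bolt_knob 0.65 [270.4 388. ] [0.4696 0.1901 0.16  ] 74
knob_top 0.55 [271.5 390.7] [0.4735 0.2049 0.176 ] 108
chest 0.92 [311.1 360.7] [0.5543 0.238  0.13  ] 26492
mallet 0.59 [194.2 301.1] [ 0.5195 -0.1334  0.1   ] 1267
jar 0.62 [424.6 429.4] [0.
[... 760 characters left out ...]
[242.6 273.5] [0.5566 0.1691 0.13  ] 18283
mallet 0.73 [262.2 415.9] [ 0.5092 -0.1332  0.1   ] 963
mallet 0.4 [242.5 272.7] [0.5593 0.1739 0.1   ] 18313
jar 0.74 [262.3 147.3] [0.5257 0.4633 0.05  ] 999
jar 0.73 [261.8 412.5] [ 0.5123 -0.1332  0.05  ] 1031
chisel_wide 0.72 [234.5 223.9] [0.5752 0.2716 0.143 ] 1287
gouge 0.85 [242.6 198.4] [0.5595 0.3254 0.143 ] 1011
gouge 0.31 [242.1 273.5] [0.5566 0.1678 0.143 ] 18686
oilstone 0.97 [268.3 313.1] [0.4998 0.0861 0.15  ] 1774
oilstone 0.5 [278.8 263. ] [0.4806 0.1901 0.15  ] 556
rosette 0.71 [275.4 346.4] [0.4835 0.0179 0.15  ] 939
rosette 0.49 [256.1 270.3] [0.5271 0.1742 0.15  ] 229
chisel_narrow 0.69 [215.2 166. ] [0.6367 0.4316 0.013 ] 675
```

```bash
ls pics
```

```text
scene0.png
top0.png
```

```bash
python3 - <<'E'
import cv2
a=cv2.imread('pics/top0.png')[130:370,110:430]; cv2.imwrite('pics/top0c.png',cv2.resize(a,None,fx=2.5,fy=2.5,interpolation=cv2.INTER_CUBIC))
a=cv2.imread('pics/scene0.png')[220:320,300:433]; cv2.imwrite('pics/scene0c.png',cv2.resize(a,None,fx=6,fy=6,interpolation=cv2.INTER_CUBIC))
E
```

```text
(no output)
```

View pics/top0c.png

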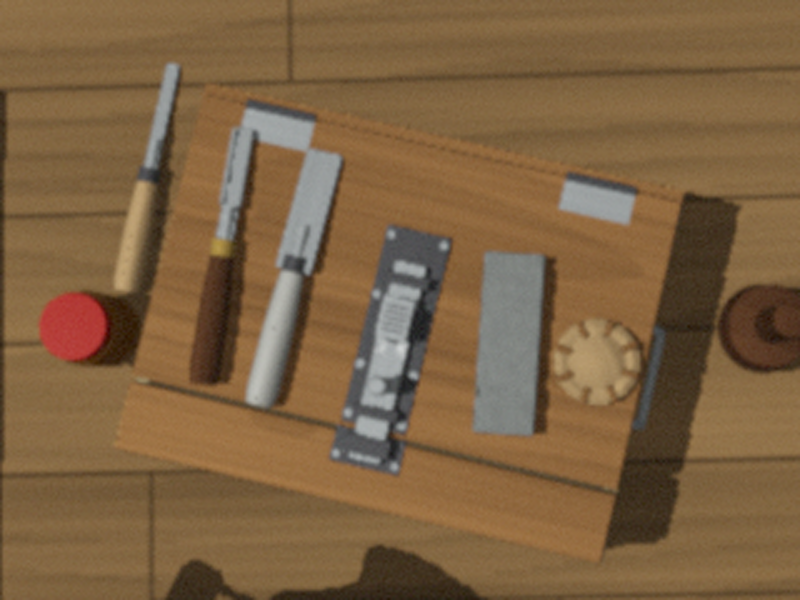

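View pics/scene0c.png

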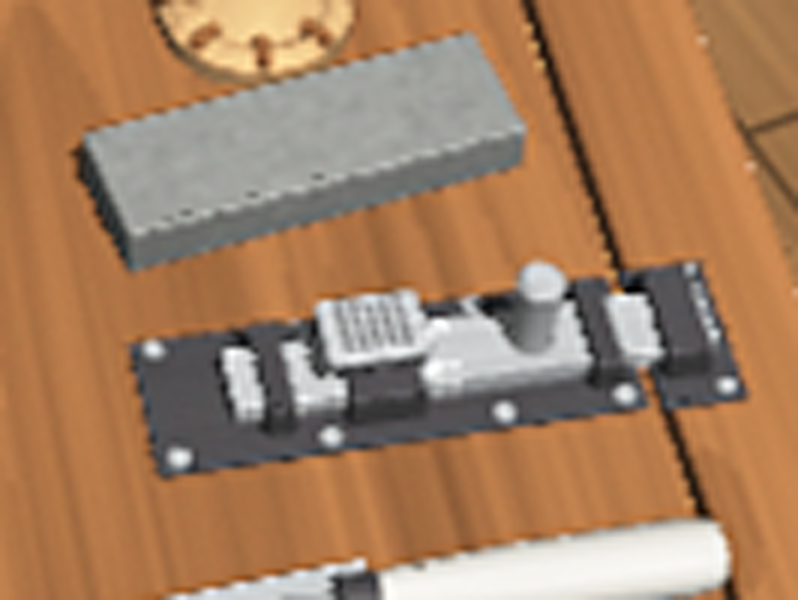

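The top crop shows the bolt unobstructed between the white-handled chisel and the oilstone. The pad centre is at about (268,257) full-frame and the knob top at (262,283). In the scene crop the knob top is at (390,267) and the pad top at (361,274.5). I'll combine both views.

```bash
python3 - <<'E'
from h import *
pts={}
for cam,o,f,L in(('top',(110,130),2.5,dict(pad=(395,318,.162),knob=(381,383,.176),fl=(117,445,.13),fr=(600,560,.13),bl=(208,87,.13),br=(687,193,.13),p1=(392,234,.133),p2=(445,246,.133))),
              ('scene',(300,220),6,dict(pad=(368,327,.162),knob=(541,280,.176),p1=(180,458,.133),p2=(154,349,.133),p3=(727,385,.133),p4=(690,268,.133)))):
    s,K,R,t=snap(cam)
    for n,(u,v,z) in L.items():
        # crop resize: centre offset
        rc=((v+.5)/f-.5+o[1],(u+.5)/f-.5+o[0]); p=ray(K,R,t,rc,z); pts[cam,n]=p; print(cam,n,p.round(4))
for c in('top','scene'):
    d=pts[c,'pad']-pts[c,'knob']; print(c,np.hypot(*d[:2]),np.degrees(np.arctan2(d[1],d[0])))
for a,b in(('fl','bl'),('fr','br'),('fr','fl'),('br','bl')):
    d=pts['top',b]-pts['top',a]; print(a,b,np.hypot(*d[:2]),np.degrees(np.arctan2(d[1],d[0])))
c=sum(pts['top',n] for n in('fl','fr','bl','br'))/4; print('chest centre',c)
E
```

```text
top pad [0.5249 0.1783 0.162 ]
top knob [0.4719 0.1889 0.176 ]
top fl [0.4257 0.4176 0.13  ]
top fr [0.322 0.015 0.13 ]
top bl [0.7288 0.3394 0.13  ]
top br [ 0.6264 -0.067   0.13  ]
top p1 [0.5977 0.183  0.133 ]
top p2 [0.5863 0.1383 0.133 ]
scene pad [0.5248 0.1773 0.162 ]
scene knob [0.4688 0.1925 0.176 ]
scene p1 [0.5956 0.1816 0.133 ]
scene p2 [0.5841 0.1368 0.133 ]
scene p3 [0.4125 0.2308 0.133 ]
scene p4 [0.3981 0.1817 0.133 ]
top 0.05405552069830927 -11.300980237131073
scene 0.058031095372668214 -15.244244678792034
fl bl 0.313058583043468 -14.466346647919568
fr br 0.3152269668368184 -15.076307327412954
fr fl 0.4157336771063671 75.56034018396002
br bl 0.41909597477714094 75.85413148553951
chest centre [0.52572809 0.17620924 0.13      ]
```

play_rows(rows=[[9.4,[0,0,4],[0,0,0]],[9.4,[2,-2,5],[0,0,-0.1]],[9.4,[5,-5,5],[0,0,-0.2]],[9.4,[7,-8,5],[0,0,-0.3]],[8,[9,-11,5],[0,0,-0.4]],[7,[11,-14,5],[0,0,-0.5]],[6,[12.5,-15.5,5],[0,0,-0.6]],[5.8,[12.5,-15.5,5],[0,0,-0.69]]])

```text
time: 2.07
tool_pos: [0.3637, 0.3386, 0.2187]
ee_rot: [3.14, 0.002, 1.997]
wrist_force: [-0.2, -0.3, 0.0]
width: 0.0708
```

play_rows(rows=[[5.8,[2,-2,0],[0,0,-0.1]],[5.8,[4,-5,0],[0,0,-0.2]],[5.8,[6,-8,0],[0,0,-0.3]],[5.8,[8,-11,0],[0,0,-0.4]],[5.8,[10.5,-13.5,0],[0,0,-0.5]],[5.8,[12.5,-15.4,0],[0,0,-0.6]],[5.8,[12.5,-15.4,0],[0,0,-0.69]],[5.8,[12.5,-15.4,0],[0,0,-0.69]]])

```text
time: 2.73
tool_pos: [0.487, 0.1864, 0.218]
ee_rot: [-3.141, 0.0, 1.313]
wrist_force: [0.5, 0.1, -0.4]
width: 0.0579
```

```bash
cat > look.py <<'E'
from h import *
import sys
o=get_obs(); p,yaw=o['tool_pos'],o['ee_rot'][2]; a=yaw-np.pi/2
print(o['time'].__round__(2),p.round(4),np.round(o['ee_rot'],3),'jaw axis deg',np.degrees(a),'w',o['width'],'F',o['wrist_force'].round(2))
u=np.array([np.cos(np.radians(-14.5)),np.sin(np.radians(-14.5))]); d=p[:2]-[.525,.178]
print('along/lateral rel pad (mm)',1e3*d@u,1e3*d@[-u[1],u[0]],'height over chest',1e3*(p[2]-.13))
if len(sys.argv)>1:
    k=sys.argv[1]
    s,K,R,t=snap('scene',f'{k}.png')
    im=s['pixels'][:,:,::-1]; c=im[205:305,310:443]
    c=cv2.resize(c,None,fx=6,fy=6,interpolation=cv2.INTER_CUBIC)
    cv2.imwrite(f'pics/{k}c.png',c)
    A=np.array([*(u*np.cos(0)),0])
    for s_ in(-1,1): print('inner tip px in crop',(proj(K,R,t,p+s_*A*o['width']/2)[0]+.5-[310,205])*6)
E
python3 look.py a1
```

```text
2.73 [0.487  0.1864 0.218 ] [-3.141  0.     1.313] jaw axis deg -14.753292918677724 w 0.05791889823411321 F [ 0.45  0.12 -0.36]
along/lateral rel pad (mm) -38.874019246527034 -1.4243530554132995 height over chest 88.04295496351259
inner tip px in crop [523.14508426 283.64722098]
inner tip px in crop [349.77238001 306.89292861]
```

View pics/a1c.png

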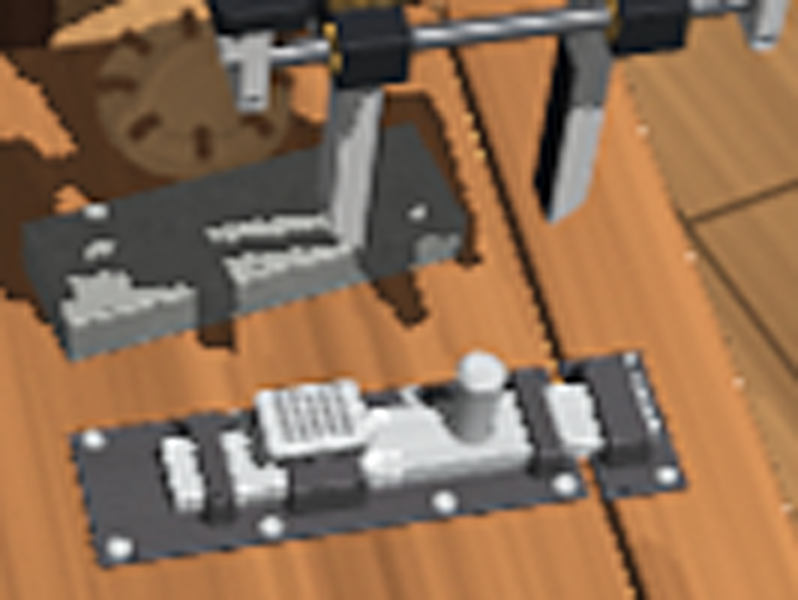

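The front fingertip appears at about (550,218) in the crop and the rear one at about (355,245). That is about 60 crop px above their computed tips, so I'll check against the top view before descending.

```bash
python3 - <<'E'
from h import *
o=get_obs(); p=o['tool_pos']; print(p,o['qvel'].round(3))
u=np.array([.968,-.25,0]);v=np.array([.25,.968,0])
s,K,R,t=snap('scene'); f=lambda q:((proj(K,R,t,q)[0]+.5-[310,205])*6).round(0)
print('pad',f([.525,.178,.162]),'tcp',f(p))
for n,q in(('+20mm z',p+[0,0,.02]),('+20 u',p+.02*u),('+20 v',p+.02*v)): print(n,f(q)-f(p))
s,K,R,t=snap('top','top1.png'); a=s['pixels'][190:340,190:340,::-1]
cv2.imwrite('pics/top1c.png',cv2.resize(a,None,fx=4,fy=4,interpolation=cv2.INTER_CUBIC))
g=lambda q:((proj(K,R,t,q)[0]+.5-[190,190])*4).round(0)
print('top: tips',g(p-.029*u),g(p+.029*u),'pad',g([.525,.178,.162]))
E
```

```text
[0.48639942 0.18720642 0.21826931] [ 0.03  -0.015  0.002  0.002  0.002 -0.026]
pad [309. 419.] tcp [440. 296.]
+20mm z [  6. -39.]
+20 u [-60.   8.]
+20 v [15. 48.]
top: tips [269. 401.] [297. 285.] pad [313. 269.]
```

View pics/top1c.png

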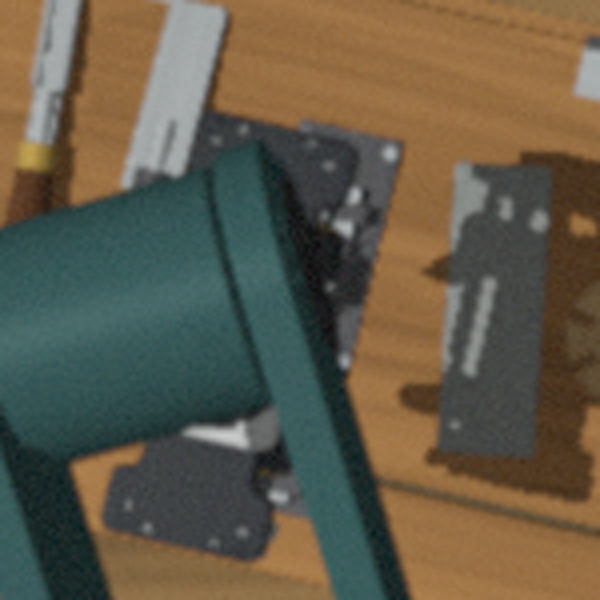

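play_rows(rows=[[5.8,[0,0,-1],[0,0,0]],[5.8,[0,0,-2],[0,0,0]],[5.8,[0,0,-2.6],[0,0,0]],[5.8,[0,0,-2.6],[0,0,0]],[5.8,[0,0,-2.6],[0,0,0]]])

```text
time: 3.3
tool_pos: [0.4854, 0.1879, 0.1914]
ee_rot: [-3.14, 0.001, 1.319]
wrist_force: [-0.3, -0.4, -0.5]
width: 0.058
```

```bash
python3 look.py a2
```

```text
3.3 [0.4854 0.1879 0.1914] [-3.140e+00  1.000e-03  1.319e+00] jaw axis deg -14.443682111654438 w 0.05800629592429399 F [-0.27 -0.44 -0.52]
along/lateral rel pad (mm) -40.83809846463345 -0.3470105605595297 height over chest 61.39647205830345
inner tip px in crop [520.7078952  336.37256475]
inner tip px in crop [349.96474124 359.58540358]
```

View pics/a2c.png

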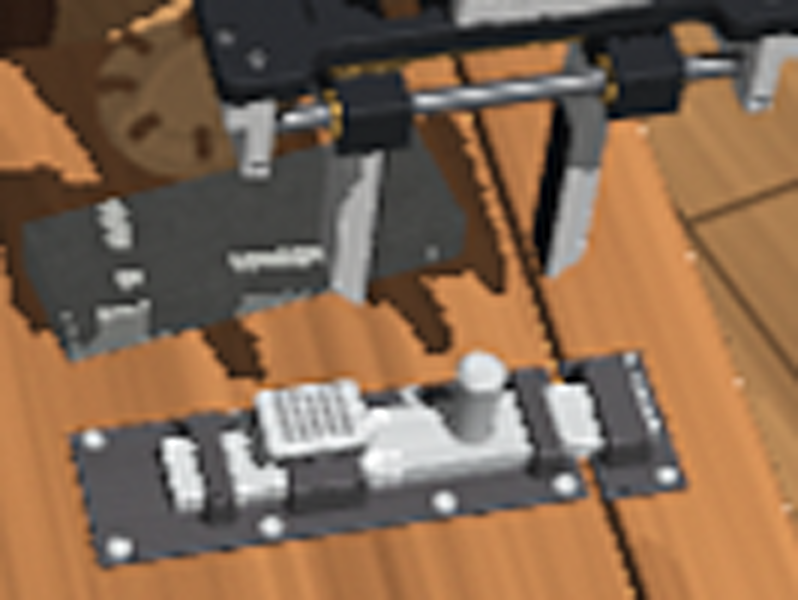

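The tips are still offset by about (+17,-62) crop px. The top view rules out a sideways offset, so the fingertips must really be about 3 cm higher than reported. I'll go down to just above the pad, allowing for either case, and look again.

play_rows(rows=[[5.8,[0.1,0,-1],[0,0,0]],[5.8,[0.1,0,-2],[0,0,0]],[5.8,[0.1,0,-2.5],[0,0,0]],[5.8,[0.1,0,-2.5],[0,0,0]],[5.8,[0.1,0,-2.5],[0,0,0]]])

```text
time: 3.77
tool_pos: [0.4867, 0.1876, 0.1666]
ee_rot: [-3.14, 0.001, 1.318]
wrist_force: [0.1, 0.8, -0.1]
width: 0.058
```

```bash
python3 look.py a3
```

```text
3.77 [0.4867 0.1876 0.1666] [-3.140e+00  1.000e-03  1.318e+00] jaw axis deg -14.496727084181202 w 0.05800340291008929 F [ 0.05  0.75 -0.1 ]
along/lateral rel pad (mm) -39.441641264724005 -0.29632479444316523 height over chest 36.64717543944509
inner tip px in crop [508.38402106 382.88304072]
inner tip px in crop [340.2151992  406.01520368]
```

View pics/a3c.png

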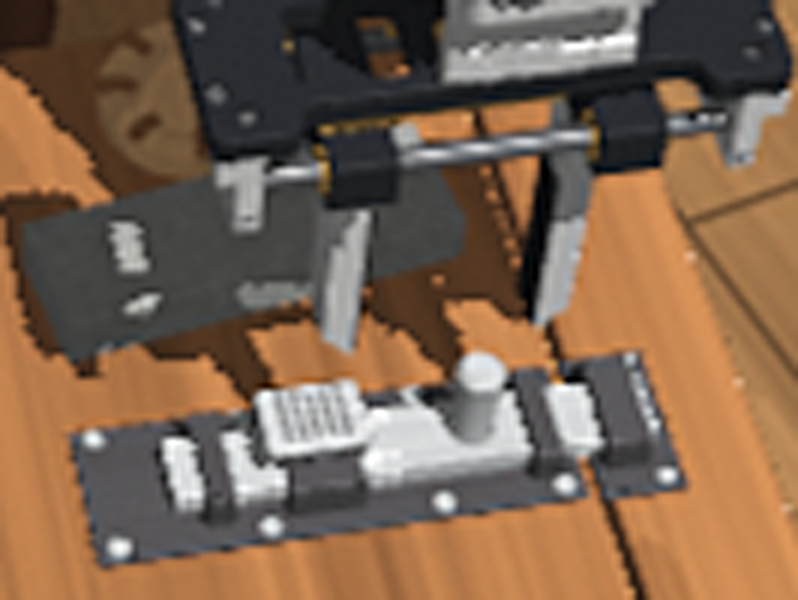

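Front tip is at about (540,323) and rear tip at about (338,350), clear of the knob. The rate at which their shadows converge also fits tips about 30 mm higher than reported. I'll descend in small steps, watching the force.

play_rows(rows=[[5.8,[0,0,-1],[0,0,0]],[5.8,[0,0,-1.5],[0,0,0]],[5.8,[0,0,-2],[0,0,0]],[5.8,[0,0,-2],[0,0,0]],[5.8,[0,0,-2],[0,0,0]]])

```text
time: 4.23
tool_pos: [0.4868, 0.1876, 0.1469]
ee_rot: [-3.141, 0.001, 1.318]
wrist_force: [-0.2, -0.0, 0.4]
width: 0.0581
```

```bash
python3 look.py a4
```

```text
4.23 [0.4868 0.1876 0.1469] [-3.141e+00  1.000e-03  1.318e+00] jaw axis deg -14.496199261872494 w 0.05813179776030669 F [-0.18 -0.04  0.39]
along/lateral rel pad (mm) -39.39418750683875 -0.2354540223970654 height over chest 16.854471150383354
inner tip px in crop [502.04405871 418.66095386]
inner tip px in crop [335.53924733 441.77177302]
```

View pics/a4c.png

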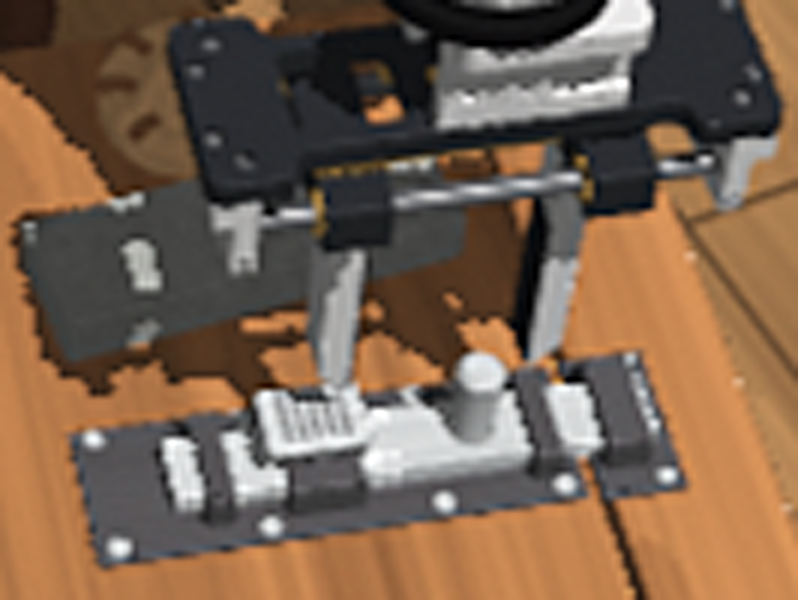

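play_rows(rows=[[5.8,[0,0,-0.5],[0,0,0]],[5.8,[0,0,-1],[0,0,0]],[5.8,[0,0,-1],[0,0,0]],[5.8,[0,0,-1],[0,0,0]]])

```text
time: 4.62
tool_pos: [0.4868, 0.1877, 0.1369]
ee_rot: [-3.141, 0.001, 1.318]
wrist_force: [-0.0, 0.8, 0.4]
width: 0.058
```

```bash
python3 look.py a5
```

```text
4.62 [0.4868 0.1877 0.1369] [-3.141e+00  1.000e-03  1.318e+00] jaw axis deg -14.49477315141273 w 0.05803669665055493 F [-0.03  0.83  0.44]
along/lateral rel pad (mm) -39.39169878532112 -0.20188530094820867 height over chest 6.912018571180678
inner tip px in crop [498.75434728 436.33459012]
inner tip px in crop [333.52520091 459.36992163]
```

View pics/a5c.png

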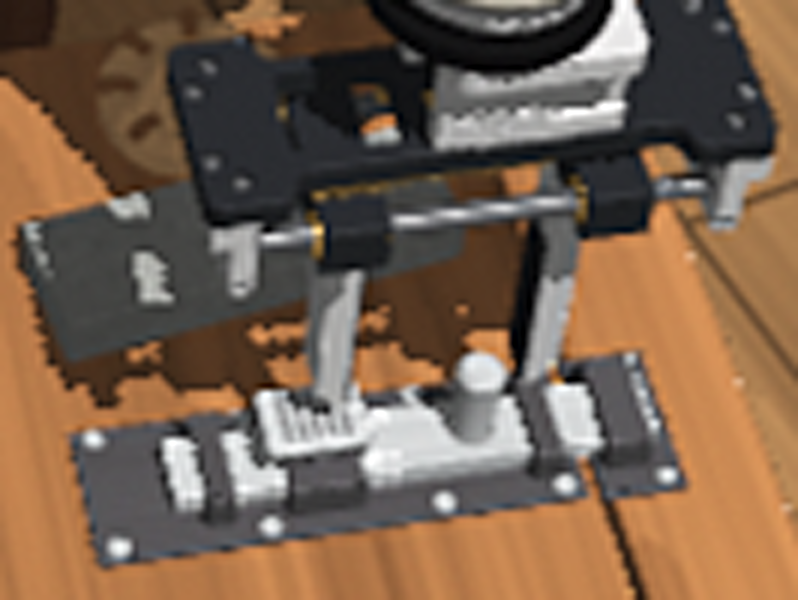

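The rear finger now hides part of the pad, with its tip at about (335,405), so it is over the pad and higher than reported. I'll keep going until it touches, which also fixes the height offset.

play_rows(rows=[[5.8,[0,0,-0.3],[0,0,0]],[5.8,[0,0,-0.5],[0,0,0]],[5.8,[0,0,-0.5],[0,0,0]],[5.8,[0,0,-0.5],[0,0,0]]])

```text
time: 5.0
tool_pos: [0.4871, 0.1877, 0.1323]
ee_rot: [-3.141, 0.0, 1.318]
wrist_force: [0.3, -0.4, 0.2]
width: 0.0584
```

play_rows(rows=[[5.8,[0,0,-0.2],[0,0,0]],[5.8,[0,0,-0.2],[0,0,0]],[5.8,[0,0,-0.2],[0,0,0]]])

```text
time: 5.25
tool_pos: [0.4871, 0.1877, 0.1304]
ee_rot: [-3.141, 0.0, 1.318]
wrist_force: [-0.2, 0.2, -0.3]
width: 0.0579
```

play_rows(rows=[[5.8,[0,0,-0.2],[0,0,0]],[5.8,[0,0,-0.2],[0,0,0]],[5.8,[0,0,-0.2],[0,0,0]]])

```text
time: 5.5
tool_pos: [0.4871, 0.1877, 0.1283]
ee_rot: [-3.141, 0.0, 1.318]
wrist_force: [-0.1, 0.5, 0.2]
width: 0.0583
```

play_rows(rows=[[5.8,[0,0,-0.2],[0,0,0]],[5.8,[0,0,-0.2],[0,0,0]],[5.8,[0,0,-0.2],[0,0,0]]])

```text
time: 5.75
tool_pos: [0.4871, 0.1877, 0.1263]
ee_rot: [-3.141, 0.0, 1.318]
wrist_force: [-0.5, -0.7, -0.6]
width: 0.0584
```

play_rows(rows=[[5.8,[0,0,-0.2],[0,0,0]],[5.8,[0,0,-0.2],[0,0,0]],[5.8,[0,0,-0.2],[0,0,0]]])

```text
time: 6.0
tool_pos: [0.4875, 0.1878, 0.125]
ee_rot: [3.141, -0.0, 1.318]
wrist_force: [0.1, 0.2, 1.8]
width: 0.058
```

play_rows(rows=[[5.8,[0,0,-0.2],[0,0,0]],[5.8,[0,0,-0.2],[0,0,0]],[5.8,[0,0,-0.2],[0,0,0]]])

```text
time: 6.25
tool_pos: [0.4875, 0.1878, 0.1229]
ee_rot: [3.141, -0.0, 1.318]
wrist_force: [-0.0, -0.4, 3.5]
width: 0.0579
```

Contact at about TCP z 0.125, so the tips sit about 37 mm higher than reported and there is no sideways error. Now pressing the catch down.

play_rows(rows=[[5.8,[0,0,-0.2],[0,0,0]],[5.8,[0,0,-0.3],[0,0,0]],[5.8,[0,0,-0.3],[0,0,0]],[5.8,[0,0,-0.3],[0,0,0]]])

```text
time: 6.58
tool_pos: [0.4875, 0.1878, 0.1199]
ee_rot: [3.141, -0.0, 1.318]
wrist_force: [0.1, 0.8, 4.3]
width: 0.0579
```

play_rows(rows=[[5.8,[0,0,-0.15],[0,0,0]],[5.8,[0,0,-0.2],[0,0,0]],[5.8,[0,0,-0.2],[0,0,0]]])

```text
time: 6.83
tool_pos: [0.4875, 0.1878, 0.118]
ee_rot: [3.141, -0.0, 1.318]
wrist_force: [-0.3, 0.1, 6.0]
width: 0.0581
```

```bash
python3 look.py a6
```

```text
6.83 [0.4875 0.1878 0.118 ] [ 3.141 -0.     1.318] jaw axis deg -14.49584993275626 w 0.05809267685736455 F [-0.33  0.13  6.  ]
along/lateral rel pad (mm) -38.78142114191986 0.10818639151014307 height over chest -11.997878226339909
inner tip px in crop [491.42477249 470.11702482]
inner tip px in crop [327.8743818  493.10957548]
```

View pics/a6c.png

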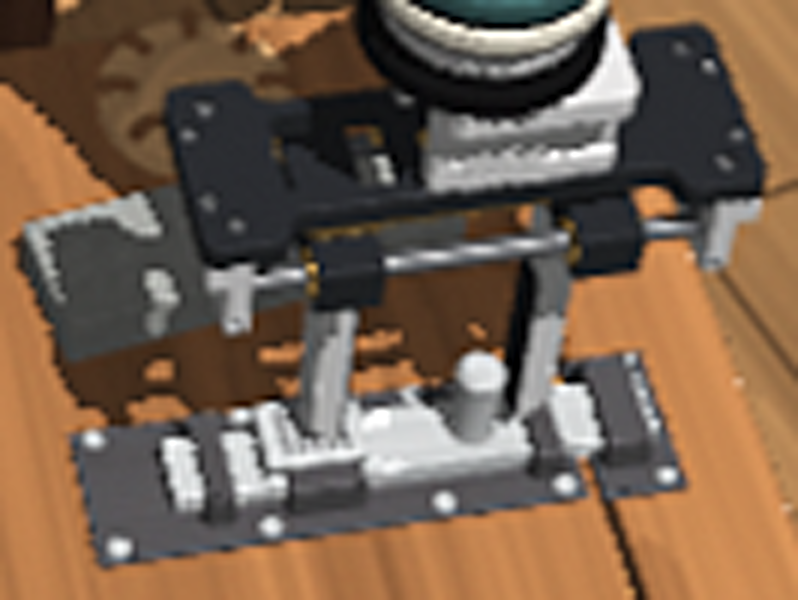

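The pad is visibly down at 6 N, with the rear finger on it and the front finger just ahead of the knob. A touch further down, then draw the bolt slowly.

play_rows(rows=[[5.8,[0,0,-0.1],[0,0,0]],[5.8,[0,0,-0.1],[0,0,0]],[5.8,[0,0,-0.1],[0,0,0]]])

```text
time: 7.13
tool_pos: [0.4875, 0.1878, 0.1173]
ee_rot: [3.14, -0.001, 1.318]
wrist_force: [-1.4, -0.2, 5.5]
width: 0.058
```

play_rows(rows=[[5.8,[0.2,-0.05,0],[0,0,0]],[5.8,[0.4,-0.1,0],[0,0,0]],[5.8,[0.6,-0.15,0],[0,0,0]],[5.8,[0.8,-0.2,0],[0,0,0]],[5.8,[0.97,-0.25,0],[0,0,0]],[5.8,[0.97,-0.25,0],[0,0,0]]])

```text
time: 7.63
tool_pos: [0.4933, 0.1866, 0.1173]
ee_rot: [-3.134, -0.0, 1.319]
wrist_force: [-10.6, 2.4, 11.1]
width: 0.0579
```

```bash
python3 look.py a7; python3 - <<'E'
import cv2,numpy as np
a=cv2.imread('pics/a6.png')[250:300,340:410];b=cv2.imread('pics/a7.png')[250:300,340:410]
cv2.imwrite('pics/a67.png',cv2.resize(np.vstack([a,b]),None,fx=6,fy=6,interpolation=cv2.INTER_CUBIC))
E
```

```text
7.63 [0.4933 0.1866 0.1173] [-3.134 -0.     1.319] jaw axis deg -14.409511910776292 w 0.057924320221337935 F [-10.6    2.38  11.12]
along/lateral rel pad (mm) -32.84430260992195 0.41631216150678146 height over chest -12.700320023350129
inner tip px in crop [474.57494359 474.40129217]
inner tip px in crop [311.34973035 497.35928192]
```

View pics/a67.png

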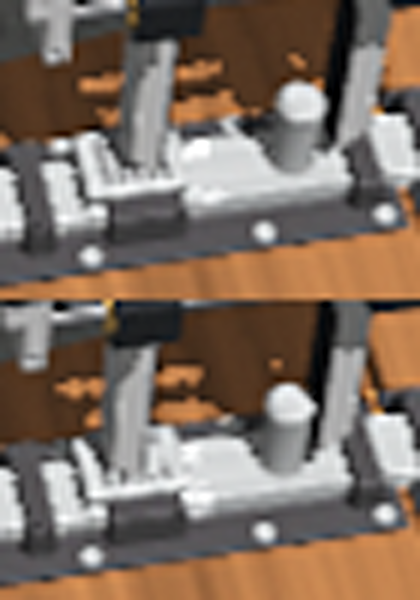

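The knob has moved about 4 mm, more than the 1.5 mm of play, so the catch is released and the bolt is sliding. Continuing.

play_rows(rows=[[5.7,[0.2,-0.05,0],[0,0,0]],[5.6,[0.4,-0.1,0],[0,0,0]],[5.5,[0.6,-0.15,0],[0,0,0]],[5.4,[0.8,-0.2,0],[0,0,0]],[5.3,[0.97,-0.25,0],[0,0,0]],[5.2,[0.97,-0.25,0],[0,0,0]]])

```text
time: 8.18
tool_pos: [0.5042, 0.1839, 0.1173]
ee_rot: [-3.137, -0.001, 1.319]
wrist_force: [-5.9, 1.5, 8.8]
width: 0.052
```

```bash
python3 look.py
```

```text
8.18 [0.5042 0.1839 0.1173] [-3.137e+00 -1.000e-03  1.319e+00] jaw axis deg -14.431014642737667 w 0.05199149969071898 F [-5.88  1.52  8.79]
along/lateral rel pad (mm) -21.5761848568531 0.4873085932233643 height over chest -12.724980384710872
```

play_rows(rows=[[5.1,[0.2,-0.05,0],[0,0,0]],[5.0,[0.4,-0.1,0],[0,0,0]],[4.8,[0.5,-0.13,0],[0,0,0]],[4.7,[0.6,-0.16,0],[0,0,0]],[4.6,[0.7,-0.18,0],[0,0,0]],[4.6,[0.7,-0.18,0],[0,0,0]]])

```text
time: 8.68
tool_pos: [0.5105, 0.1823, 0.1173]
ee_rot: [-3.135, -0.001, 1.319]
wrist_force: [-8.6, 1.6, 9.2]
width: 0.0461
```

```bash
python3 look.py
```

```text
8.68 [0.5105 0.1823 0.1173] [-3.135e+00 -1.000e-03  1.319e+00] jaw axis deg -14.419698850381746 w 0.046113762721710576 F [-8.6   1.58  9.2 ]
along/lateral rel pad (mm) -15.113663657167534 0.4864927553128503 height over chest -12.741901770873906
```

play_rows(rows=[[4.6,[0.15,-0.04,0],[0,0,0]],[4.6,[0.3,-0.08,0],[0,0,0]],[4.6,[0.3,-0.08,0],[0,0,0]],[4.6,[0.3,-0.08,0],[0,0,0]]])

```text
time: 9.02
tool_pos: [0.5104, 0.1823, 0.1172]
ee_rot: [-3.129, 0.0, 1.32]
wrist_force: [-15.2, 3.4, 12.7]
width: 0.0462
```

```bash
python3 look.py
```

```text
9.02 [0.5104 0.1823 0.1172] [-3.129  0.     1.32 ] jaw axis deg -14.35651818720303 w 0.046193709563163064 F [-15.15   3.37  12.71]
along/lateral rel pad (mm) -15.23264134227641 0.5041110520876942 height over chest -12.77559081496396
```

The hand no longer advances and the pull rises to about 15 N, so the bolt is at its stop. I'll lift with the pull still on so the catch springs up, then open off the knob and rise.

play_rows(rows=[[4.6,[0,0,0.3],[0,0,0]],[4.6,[0,0,0.6],[0,0,0]],[4.6,[0,0,0.9],[0,0,0]],[4.6,[0,0,1.2],[0,0,0]],[4.6,[0,0,1.2],[0,0,0]],[5.2,[-0.3,0.08,1.2],[0,0,0]],[5.8,[-0.3,0.08,1.2],[0,0,0]],[5.8,[-0.3,0.08,1.2],[0,0,0]]])

```text
time: 9.68
tool_pos: [0.5135, 0.1807, 0.1277]
ee_rot: [-3.141, 0.001, 1.318]
wrist_force: [0.0, -0.3, 0.2]
width: 0.0573
```

```bash
python3 look.py a8
```

```text
9.68 [0.5135 0.1807 0.1277] [-3.141e+00  1.000e-03  1.318e+00] jaw axis deg -14.495503294582178 w 0.0572888971289808 F [ 0.   -0.3   0.24]
along/lateral rel pad (mm) -11.857443898046393 -0.259405757477966 height over chest -2.2750523807450183
inner tip px in crop [417.04460733 463.27798112]
inner tip px in crop [253.95198873 486.1057504 ]
```

View pics/a8c.png

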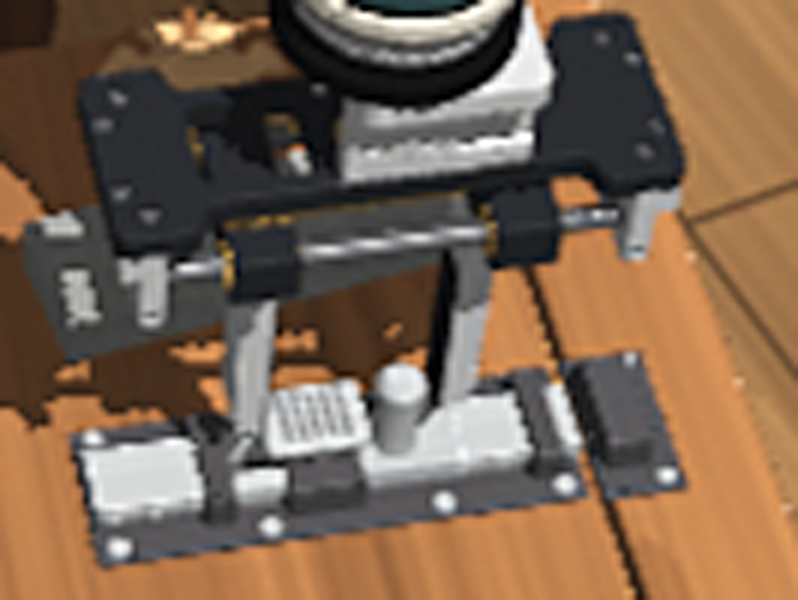

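The picture shows the bolt drawn: the knob top moved from (480,375) to (402,385) and the nose is out of the keeper. The pad is back at its upper height. Rising clear now.

play_rows(rows=[[5.8,[0,0,1],[0,0,0]],[5.8,[0,0,3],[0,0,0]],[5.8,[0,0,6],[0,0,0]],[5.8,[0,0,9],[0,0,0]],[5.8,[0,0,12],[0,0,0]],[5.8,[0,0,14],[0,0,0]],[5.8,[0,0,14],[0,0,0]],[5.8,[0,0,14],[0,0,0]]])

```text
time: 10.4
tool_pos: [0.5146, 0.1809, 0.2704]
ee_rot: [3.138, -0.002, 1.317]
wrist_force: [0.1, -0.0, -0.6]
width: 0.0577
```

play_rows(rows=[[5.8,[-3,3,0],[0,0,0]],[5.8,[-6,6,0],[0,0,0]],[5.8,[-9,9,0],[0,0,0]],[5.8,[-12,12,0],[0,0,0]],[5.8,[-15,15,0],[0,0,0]],[5.8,[-15,15,0],[0,0,0]],[5.8,[-15,15,0],[0,0,0]],[5.8,[-15,15,0],[0,0,0]]])

```text
time: 11.07
tool_pos: [0.3634, 0.3304, 0.2669]
ee_rot: [-3.141, 0.003, 1.318]
wrist_force: [0.6, -0.2, -0.2]
width: 0.0578
```

```bash
python3 look.py a9; python3 - <<'E'
import cv2
from h import *
s,K,R,t=snap('scene')
for n,z in dict(catch_pad=.16,bolt_knob=.16,oilstone=.15,rosette=.15,chisel_wide=.143,gouge=.143).items():
    for d in silhouettes('scene',n)[:1]: print(n,round(d['confidence'],2),np.round(d['point'],1),ray(K,R,t,d['point'],z).round(4))
a=cv2.imread('pics/a9.png'); cv2.imwrite('pics/a9d.png',np.vstack([cv2.resize(a[220:470,260:460],(640,800))[:300],cv2.resize(a[245:305,330:430],(640,384))[:300]]) if 0 else cv2.resize(a[190:450,250:480],None,fx=2.3,fy=2.3,interpolation=cv2.INTER_CUBIC))
E
```

```text
11.07 [0.3634 0.3304 0.2669] [-3.141e+00  3.000e-03  1.318e+00] jaw axis deg -14.469570558239898 w 0.05777573813385911 F [ 0.59 -0.18 -0.25]
along/lateral rel pad (mm) -194.63583023682776 107.03890979622798 height over chest 136.87161199567143
inner tip px in crop [1134.01646584  388.49897577]
inner tip px in crop [951.61588485 414.19966888]
catch_pad 0.51 [274.5 362.5] [0.5215 0.1782 0.16  ]
bolt_knob 0.53 [271.3 376.7] [0.4916 0.1828 0.16  ]
oilstone 0.23 [312.9 364.1] [0.5576 0.2557 0.15  ]
rosette 0.79 [220.1 340.9] [0.4916 0.0199 0.15  ]
chisel_wide 0.61 [321.5 360.4] [0.5706 0.2664 0.143 ]
gouge 0.96 [344.9 375.9] [0.568  0.3245 0.143 ]
```

View pics/a9d.png

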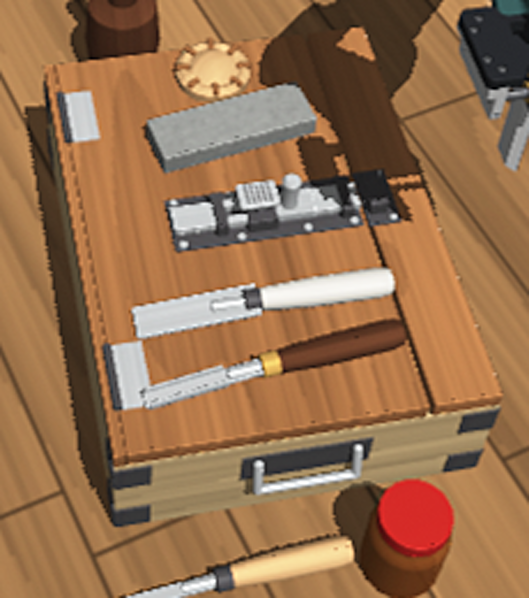

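The view is clear: the knob sits beside the raised pad at about (291,190) in the crop, the lid is shut and everything else is where it was. Handing in.

```bash
python3 -c "
from bench import *
print(close_job())"
```

```text
the job is handed in; nothing more can be done
None
```

The bolt is drawn and the job is handed in, at about 11 s on the robot's clock. One fingertip held the catch down while the other slid the knob back until the hand stopped moving and the pull rose to about 15 N. I then lifted the hand with that pull still on and moved it clear.

**Last checks:**
- In the pictures the catch pad is up again and the bolt's nose is out of the keeper. The knob has moved 26–28 mm, against a full travel of 28 mm.
- The lid is shut, the wrist force is back near zero and nothing visible in the last picture has moved. That picture leaves out most of the mallet and part of the narrow chisel; I did not measure those two or the jar again.

**What disagreed:**
- **Fingertip height:** the fingertips were about 37 mm higher than the reported tool position. I found this in the pictures, confirmed it by touching the pad, and allowed for it.
- **Oilstone detection:** the network's last oilstone reading (confidence 0.23) landed on the broad chisel. The picture shows the stone where it was.

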